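# Fit a cartridge fuse in its carrier and latch the carrier into the sloping base

## Robot

A 7-joint arm with a two-finger parallel gripper is mounted at the origin on a cart in front of the work surface, level with it; the furniture and walls round the work are solid. World frame = base frame: x ahead of the robot, y to its left, z up, the work surface at z = 0. Lengths are in m, angles in rad, forces in N, time in s.
With the tool pointing down it reaches from about 0.35 to 0.9 m from the base axis. Payload 8.1 kg.
Tool frame: the origin (TCP) lies at the centre of the arm's flange, where the gripper is bolted on; the fingertips stand 178 mm ahead of it and the grasp point (between the pads) lies 159 mm ahead of it; x points along the fingers, z is the direction in which the jaws open and shut, and the axes are right-handed (so a half turn about x gives the same grasp; the last joint's range is limited). The gripper opens to 92 mm and grips with 3 to 60 N. Pads are 19 mm wide; open, the fingers measure 130 mm over their backs; the gripper's body (75 mm by 190 mm) begins 47 mm behind the grasp point.
Start: joints at [-1.368, 0.434, 0.025, 1.573, -0.012, 1.134, -0.075], TCP at [0.188, 0.596, 0.405] pointing down, gripper open.
Joint ranges: [-2.62, 2.62], [-0.44, 2.09], [-1.27, 1.32], [0.08, 2.57], [-1.32, 4.46], [0.12, 2], [-2.74, 2.74]. Speed limits (rad/s): [2.22, 2.22, 3.01, 3.01, 3.14, 3.14, 3.14].

## Interface

Orientations are given as a rotation vector (axis times angle).
In Python, from cell import arm, get_image, search_frame, pinpoint gives the robot as it stands.
- The arm moves only by the tool arm_command, never from a script. Its argument "motion" is a list of rows, each a list of 7 numbers: the finger opening in mm, from 0 to 91.8, then the shift along the tool's x, y, z in mm, then the turn, a rotation vector about the tool's x, y, z in degrees. In form: [[fingers, x, y, z, ax, ay, az], ...]. A call has 1 to 5 rows; each row shifts and turns the commanded pose from where the row before left it, along the tool's axes as they then stand; what a row does not reach is not made up. A row lasts 1/8 s, in which the tool goes at most 62.5 mm and 10.7 degrees, less where a joint would pass 70% of its speed; a pose out of reach is approached as far as the arm can. A call with a gripper value outside its range is refused whole. The fingers move at their own pace and stop on an object; "newtons" is the grip in N (left out, the last holds). Time passes only in rows, so rows that do not move let the fingers close. It gives the time, the measured TCP pose, the force and the opening at its end, in the units of the state.
- arm.observe(): the state, without advancing time (a new reading comes with each control period).
- get_image(name): name is "scene" or "side" or "wrist"; returns a dict with "frame" (480x640x3 uint8, red, green, blue), "range_z" (480x640 float32, m along the optical axis (not along the pixel's ray), 0 where there is no reading), "K" (3x3 intrinsics, pixels), "origin" and "rotation" of the camera in the world; the wrist camera has in their place "tool_from_camera" (4x4, takes a point from camera to tool coordinates, whose origin is the TCP and whose axes are the tool frame's). Camera axes: x right, y down, z forward; pixel columns grow to the right and rows downward; lengths in m; the calibration is good to about 2 mm. The wrist camera is an equidistant fisheye: a pixel r from the principal point sees the ray r / f radians off the axis. A picture is of the moment at which its call begins: read the wrist's pose just before it.
- arm.sign_off(): hands the job in, once; it reports no verdict.
Trained networks look in the newest picture that a camera, given by its name, has taken for a name from the list of things; names that differ only in an ending like _2 or _b are one class to them, and where a whole thing is asked for, a point or a joint stands for the part that bears it (a point fixed in the world has none). Each returns a list of dicts, best first, with "p" (0 to 1); they miss things now and then, are a little off and sometimes report something else, mostly with a low value. They report only what shows in the picture. A call takes as long as a camera call.
- search_frame(camera, target): "point" ([x, y, z] in m, in world coordinates, good to about 4 mm: the middle of the surface that is visible of it).
- pinpoint(camera, target): "point" ([x, y, z] in m, in world coordinates, good to about 4 mm: a listed point, or the origin of a listed thing).
The state is a dict: "clock": time; "joints": joint angles; "dq": joint speeds; "joint_efforts": joint torques, N m; "position": TCP position; "ee_rot": TCP orientation; "force": force on the tool from outside, world axes, zero at the start; "ft_torque": the same for the moment, N m; "width": opening from 0.0 (shut) to 1.0 (fully open).
Only numpy, scipy, OpenCV 4.12 (cv2) and the standard library are available. Lean on these libraries where they do the work, as an engineer would, in place of code of your own. Each camera call takes 0.05 s, during which the arm holds its last target. There are 200 camera calls.

## Task

Clip the loose cartridge fuse fully home into the fuse carrier while the carrier lies on the bench. Then pick up the loaded carrier as one unit, hook its tongue under the keeper bar at the low end of the sloping fuse base and swing its tail down until it lies flat on the seat under the spring latch. Let go of everything and leave the other things on the bench where they are.

Things in the scene. Friction and masses are not known exactly. Their poses are not given: they have to be found in the camera images.
- fuse_mid (a point): centre of the cartridge fuse: white square ceramic body 36 long x 20 x 20 mm with a round steel cap, 18 mm across and 17 mm long, at each end; 70 mm long over all, 60 g. x runs along its length (both ends alike). It lies in the low steel tray on the bench, whose floor is 10 mm and whose rim is 16.5 mm above the bench; so its centre is 20 mm up.
- carrier_mid (a point): centre of the grey body of the fuse carrier, 7 mm above its underside. Body 100 (x) x 36 (y) x 14 (z) mm, plain flanks, gripped across y; with fuse about 0.25 kg. At the -x end a flat tongue, 30 wide, 5 thick; at the +x end a tail ledge, 34 wide, 8 high, end 58 mm from the centre; both level with the underside.
- tongue_tip (a point): rounded tip of the carrier's tongue, on its underside, 66 mm from the carrier's centre towards -x; axes as the carrier's.
- clip_mid (a point): where the fuse's centre is when home, lengthwise along the carrier's x, 23 mm above the carrier's centre; fuse body 6 mm clear of the carrier's top. Brass spring clips, open upward, take the caps 26.5 mm either side (each 9 mm long, 27 mm apart outside, tops 14 mm above this point). Pressing the fuse in from above takes 5 to 15 N. End stops leave it 2 mm each way along x.
- bed_mid (a point): middle of the fuse base on the sloping console (176 x 90 mm, 22 degrees, rising to the robot's left), in the plane of the seat. x points up the slope, y across, z square off it. The cradle (black seat rail 26 wide, 10 high, with keeper and latch) is clamped anywhere up to 7 mm up- or down-slope of here: find it by touch or sight; it stays put under 50 N. Seated, the carrier's axes are parallel to these.
- bed_low (a point): point 66.5 mm down-slope of bed_mid, same axes: here, give or take the cradle's 7 mm, stands the stop for the tongue tip. Keeper bar: reaches 11 mm up-slope of the stop, underside 8.5 and top 14.5 mm above the seat; posts leave the tongue 2.5 mm each side. Enter with tail raised 12 to 16 degrees from the slope and tip on the seat, slide down-slope to the stop, then swing the tail down.
- latch (a joint): spring latch at the cradle's high end, travel up-slope in m: 0 closed, springs back by itself; opens about 4 mm as the tail ledge is pressed past it (5 to 20 N on the tail). It overhangs the ledge by 4 mm just above 8 mm height; its sloping lead-in reaches 21 mm above the seat.
- bobbin_1: bystander: wound copper bobbin standing on its flange, 21 mm across, 20 mm high, origin at its underside
- side_cutter: bystander: side cutter pliers lying flat, 43x115x12 mm, origin at its underside
- tape_roll: bystander: roll of tape lying flat, 69 mm across, 19 mm high, origin at its underside

How it is judged:
By the outcome, as a careful person would: the job done as asked, in the order asked, and still so for the second after the job is handed in, with the robot touching nothing.
It also fails if it takes over 59 s, if anything falls off the work surface, if the arm or the gripper's body presses on something with over 40 N, if the wrist force passes 120 N, or if a joint passes its speed limit or range.

## Working session

There is one attempt and no reset: what is moved stays moved. The work goes in short steps, Python scripts to look and compute and a tool call to move; the robot and the scene stay as the last step left them, time stands still between calls to the robot, and variables do not carry over. Pictures are saved under pics/ and viewed, about 8 in all and at most 12, crops included, and the job is handed in when it is done.

Besides the shell and the picture viewer there is one more tool, called after ">>>" by a JSON object that holds its "fn" and its "kwargs". arm_command: Moves the arm, as the interface text tells. Its arguments: {"type":"object","properties":{"motion":{"type":"array"},"newtons":{"type":"number"}},"required":["motion"]}

```bash
ls; mkdir -p pics; python3 - <<'E'
from cell import arm,get_image,search_frame,pinpoint
import cv2,numpy as np
s=arm.observe();print(s)
ims=[]
for c in ["scene","side"]:
    d=get_image(c);cv2.imwrite(f"pics/{c}0.png",d["frame"][:,:,::-1]);print(c,d["origin"],d["rotation"].tolist() if hasattr(d["rotation"],'tolist') else d["rotation"],d["K"])
    np.savez(f"pics/{c}0.npz",**d)
    for t in ["fuse_mid","carrier_mid","tongue_tip","clip_mid","bed_mid","bed_low","latch","bobbin_1","side_cutter","tape_roll"]:
        print(t,[(np.round(r["point"],4).tolist(),round(r["p"],2)) for r in pinpoint(c,t)[:2]])
E
```

```text
pics
{'clock': 0.0, 'joints': array([-1.36762091,  0.43525813,  0.02496647,  1.57408617, -0.01159246,
        1.1339724 , -0.07508866]), 'dq': array([ 0.00170908, -0.00032485, -0.00090771, -0.00037604, -0.00080653,
        0.00099099, -0.00087259]), 'joint_efforts': array([ 9.03204091e-04, -6.67865109e+01,  9.85586755e-01, -3.14461291e+01,
       -6.04044367e-02,  4.23753331e-02,  1.91403788e-04]), 'position': array([0.18810693, 0.59579095, 0.40392706]), 'ee_rot': array([-0.98206353,  1.33970819,  0.98032234]), 'force': array([ 0.35483603, -0.11093265, -0.61222427]), 'ft_torque': array([-0.01983645, -0.00736248,  0.04416093]), 'width': 1.0023358809261302}
scene [-0.43119258  1.53472293  0.94841443] [-0.6887363385103268, 2.3276823032321214, -1.4463474951906203] [[591.56204335   0.         327.93475797]
 [  0.         591.56204335 245.187914  ]
 [  0.           0.           1.        ]]
fuse_mid [([0.4588, -0.0855, 0.02], 0.62)]
carrier_mid [([0.4967, 0.1948, 0.0031], 0.61)]
tongue_tip [([0.4592, -0.0882, 0.0205], 0.63), ([0.5567, 0.1684, -0.0028], 0.44)]
clip_mid [([0.4939, 0.1949, 0.0282], 0.47)]
bed_mid [([0.558, 0.4036, 0.0571], 0.97)]
bed_low [([0.618, 0.4052, 0.0349], 0.87)]Traceback (most recent call last):
  File "<stdin>", line 9, in <module>
ValueError: it knows: bed_low, bed_mid, bobbin, carrier_mid, clip_mid, fuse_mid, side_cutter, tape_roll, tongue_tip
```

```bash
python3 - <<'E'
from cell import arm,get_image,search_frame,pinpoint
import cv2,numpy as np
T=["fuse_mid","carrier_mid","tongue_tip","clip_mid","bed_mid","bed_low","bobbin","side_cutter","tape_roll"]
for c in ["scene","side","wrist"]:
    d=get_image(c);np.savez(f"pics/{c}0.npz",**d);cv2.imwrite(f"pics/{c}0.png",d["frame"][:,:,::-1])
    for t in T[(6 if c=="scene" else 0):]:
        print(c,t,[(np.round(r["point"],4).tolist(),round(r["p"],2)) for r in pinpoint(c,t)[:2]])
    print({k:np.round(v,4).tolist() for k,v in d.items() if k not in("frame","range_z")})
a=cv2.imread("pics/scene0.png");b=cv2.imread("pics/side0.png");w=cv2.imread("pics/wrist0.png")
cv2.imwrite("pics/a.png",cv2.resize(np.vstack([a,b]),None,fx=.62,fy=.62))
E
```

```text
scene bobbin [([0.6588, 0.2228, -0.0018], 0.6)]
scene side_cutter [([0.4906, -0.4402, 0.0017], 0.59), ([0.5582, 0.1716, -0.0026], 0.16)]
scene tape_roll [([0.5175, 0.5932, -0.0015], 0.92)]
{'K': [[591.562, 0.0, 327.9348], [0.0, 591.562, 245.1879], [0.0, 0.0, 1.0]], 'origin': [-0.4312, 1.5347, 0.9484], 'rotation': [-0.6887, 2.3277, -1.4463]}
side fuse_mid [([0.4618, -0.0847, 0.0204], 0.64)]
side carrier_mid [([0.498, 0.1968, 0.0068], 0.56)]
side tongue_tip [([0.5564, 0.1706, 0.0029], 0.76)]
side clip_mid [([0.4939, 0.188, 0.0298], 0.87)]
side bed_mid [([0.5579, 0.1684, 0.0021], 0.72), ([0.5552, 0.4082, 0.059], 0.59)]
side bed_low [([0.6223, 0.4072, 0.034], 0.77)]
side bobbin [([0.4595, -0.0865, 0.0189], 0.4)]
side side_cutter [([0.4878, -0.4371, -0.0002], 0.64)]
side tape_roll [([0.5151, 0.5942, -0.0036], 0.57)]
{'K': [[532.3698, 0.0, 315.7438], [0.0, 532.3698, 246.6369], [0.0, 0.0, 1.0]], 'origin': [0.2798, -1.1398, 0.744], 'rotation': [-2.0383, 0.2557, -0.1397]}
wrist fuse_mid []
wrist carrier_mid []
wrist tongue_tip []
wrist clip_mid []
wrist bed_mid []
wrist bed_low []
wrist bobbin []
wrist side_cutter []
wrist tape_roll []
{'K': [[371.6483, 0.0, 323.2336], [0.0, 371.6483, 246.2915], [0.0, 0.0, 1.0]], 'tool_from_camera': [[-0.0018, -0.2881, 0.9576, 0.0204], [0.0009, -0.9576, -0.2881, 0.0774], [1.0, 0.0003, 0.002, 0.0004], [0.0, 0.0, 0.0, 1.0]]}
```

View pics/scene0.png

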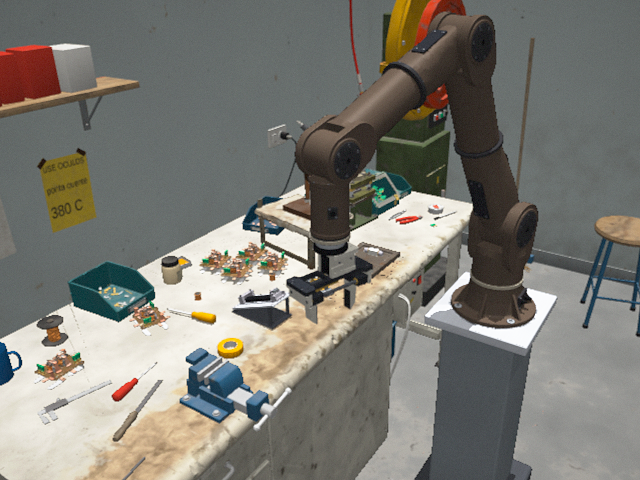

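View pics/side0.png

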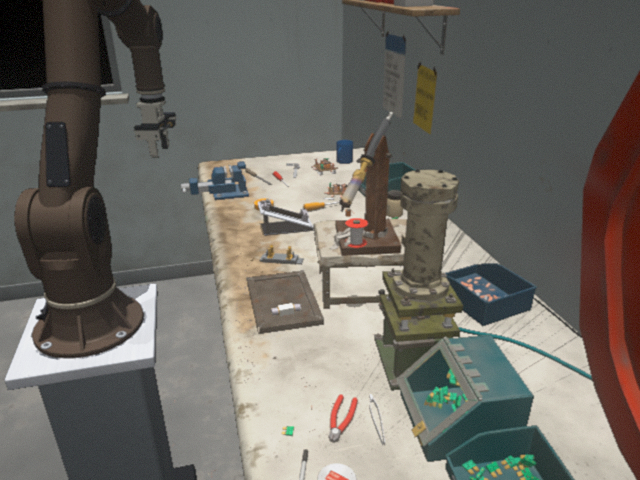

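```bash
cat > h.py <<'E'
import numpy as np
from scipy.spatial.transform import Rotation as Ro
def cloud(d,T=None):
    K=d["K"];Z=np.asarray(d["range_z"],float);v,u=np.mgrid[:480,:640]
    if T is None:
        p=np.stack([(u-K[0,2])/K[0,0]*Z,(v-K[1,2])/K[1,1]*Z,Z],-1)
        return p@Ro.from_rotvec(d["rotation"]).as_matrix().T+d["origin"],Z>0
    a=(u-K[0,2]);b=(v-K[1,2]);r=np.hypot(a,b)+1e-9;th=r/K[0,0]
    t=np.tan(np.minimum(th,1.4));p=np.stack([a/r*t*Z,b/r*t*Z,Z],-1)
    c=d["tool_from_camera"];p=p@c[:3,:3].T+c[:3,3]
    return p@T[1].T+T[0],(Z>0)&(th<1.3)
def pose(s): return np.array(s["position"]),Ro.from_rotvec(s["ee_rot"]).as_matrix()
def Rtool(yaw,tilt=0):
    """jaw axis z horizontal at yaw (deg); x down, tilted about jaw axis by tilt deg"""
    y=np.radians(yaw);z=np.array([np.cos(y),np.sin(y),0]);x=np.array([0,0,-1.]);
    R=np.stack([x,np.cross(z,x),z],1);return R@Ro.from_rotvec([0,0,np.radians(tilt)]).as_matrix()
def go(s,p,R,n=None):
    P,Q=pose(s);d=Q.T@(np.array(p)-P)*1000;w=np.degrees(Ro.from_matrix(Q.T@R).as_rotvec())
    print("total tool shift",np.round(d,1),"turn",np.round(w,2))
    n=n or int(max(1,np.ceil(np.linalg.norm(d)/60),np.ceil(np.linalg.norm(w)/10)));P0=P;out=[]
    st=Ro.from_rotvec(np.radians(w)/n).as_matrix();C=Q.copy()
    for i in range(n):
        dd=C.T@((np.array(p)-P0)/n)*1000;out.append(np.round(np.r_[dd,w/n],1).tolist());C=C@st
    print(n,"rows",out)
E
python3 - <<'E'
from h import *
ds=[np.load(f"pics/{c}0.npz") for c in("scene","side")]
from cell import arm
s=arm.observe();print(np.round(pose(s)[1],3))
gx=np.arange(.3,1.0,.05);gy=np.arange(-.3,.75,.05);H=np.full((len(gy),len(gx)),-9.)
for d in ds:
    p,ok=cloud(d);p=p[ok]
    p=p[(p[:,2]<.6)]
    for i,y in enumerate(gy):
        for j,x in enumerate(gx):
            m=(abs(p[:,0]-x)<.025)&(abs(p[:,1]-y)<.025)
            if m.any():H[i,j]=max(H[i,j],p[m,2].max())
print("x cm",[round(x*100) for x in gx])
for y,r in zip(gy,H):print(round(y*100),[round(v*100) for v in r])
go(s,[.48,.05,.35],Rtool(100))
go(s,[.48,.05,.35],Rtool(-80))
E
```

```text
[[ 0.    -0.954  0.301]
 [ 0.     0.301  0.954]
 [-1.    -0.     0.   ]]
x cm [30, 35, 40, 45, 50, 55, 60, 65, 70, 75, 80, 85, 90, 95]
-30 [0, 1, 1, 1, 1, 1, 18, 42, 42, 41, -900, 2, 1, 1]
-25 [0, 1, 1, 1, 1, 0, 1, 41, 41, 18, 2, 2, 7, 7]
-20 [0, 1, 0, 1, 1, 1, 1, 11, -900, -900, -900, 0, 7, 7]
-15 [0, 1, 2, 2, 2, 2, 34, 0, 14, 15, 15, 7, 7, 3]
-10 [0, 1, 3, 3, 3, 15, 36, 41, 42, 18, 16, 15, 2, 2]
-5 [0, 1, 3, 3, 3, 16, 23, 42, 46, 46, 16, 15, 3, 3]
0 [0, 0, 2, 1, 2, 15, 18, 19, 46, 46, 16, 15, 1, 3]
5 [0, 1, 2, 2, 2, 15, 18, 18, 18, 18, 16, 18, 0, 1]
10 [0, 1, 2, 2, 2, 15, 16, 15, 16, 15, 15, 15, 0, 1]
15 [0, 1, 1, 1, 4, 3, 14, 2, 5, 4, 5, 5, 1, 1]
20 [0, 1, 1, 4, 4, 4, 0, 4, 5, 4, 5, 4, 4, 0]
25 [0, 1, 0, 2, 0, 0, 1, 2, 4, 5, 5, 5, 5, 4]
30 [0, 0, 1, 0, 0, 1, 1, 1, 1, 5, 5, 5, 5, 2]
35 [0, 1, 0, 8, 8, 6, 5, 2, 1, 1, 3, 1, 4, 6]
40 [0, 0, 1, 8, 11, 7, 6, 5, 0, 1, 1, 1, 8, 9]
45 [0, 0, 1, 8, 11, 7, 6, 5, 0, 3, 2, 1, 8, 8]
50 [0, 1, 1, 1, 0, 0, 1, 3, 3, 1, 1, 1, 6, 9]
55 [0, 1, 1, 1, 2, 2, 1, 3, 3, 2, 2, 1, 6, 9]
60 [0, 0, 1, 1, 3, 2, 1, 1, 1, 5, 5, 5, 4, 2]
65 [0, 1, 0, 0, 2, 2, 1, 1
[... 503 characters left out ...]
, 0.0, 0.0], [5.0, -19.8, -52.7, -2.5, 0.0, 0.0]]
total tool shift [  54.7 -442.7 -432.8] turn [152.48   0.    -0.  ]
16 rows [[3.4, -27.7, -27.1, 9.5, 0.0, -0.0], [3.4, -31.8, -22.1, 9.5, 0.0, -0.0], [3.4, -35.0, -16.5, 9.5, 0.0, -0.0], [3.4, -37.2, -10.5, 9.5, 0.0, -0.0], [3.4, -38.5, -4.2, 9.5, 0.0, -0.0], [3.4, -38.6, 2.2, 9.5, 0.0, -0.0], [3.4, -37.7, 8.6, 9.5, 0.0, -0.0], [3.4, -35.8, 14.7, 9.5, 0.0, -0.0], [3.4, -32.9, 20.4, 9.5, 0.0, -0.0], [3.4, -29.0, 25.6, 9.5, 0.0, -0.0], [3.4, -24.4, 30.0, 9.5, 0.0, -0.0], [3.4, -19.1, 33.7, 9.5, 0.0, -0.0], [3.4, -13.2, 36.4, 9.5, 0.0, -0.0], [3.4, -7.0, 38.1, 9.5, 0.0, -0.0], [3.4, -0.6, 38.7, 9.5, 0.0, -0.0], [3.4, 5.8, 38.3, 9.5, 0.0, -0.0]]
```

>>> {"fn": "arm_command", "kwargs": {"motion": [[60,5,-40,-39,-2.5,0,0],[60,5,-38.5,-41,-2.5,0,0],[60,5,-36.7,-42.7,-2.5,0,0],[60,5,-34.8,-44.3,-2.5,0,0],[60,5,-32.8,-45.7,-2.5,0,0]]}}

```text
clock: 2.17
position: [0.3215, 0.3466, 0.3799]
ee_rot: [-1.145, 1.248, 1.145]
force: [0.7, 0.2, -0.6]
width: 0.654
```

>>> {"fn": "arm_command", "kwargs": {"motion": [[60,5,-30.8,-47,-2.5,0,0],[60,5,-28.7,-48.4,-2.5,0,0],[60,5,-26.5,-49.6,-2.5,0,0],[60,5,-24.3,-50.7,-2.5,0,0],[60,5,-22,-51.8,-2.5,0,0]]}}

```text
clock: 2.8
position: [0.4539, 0.0986, 0.3549]
ee_rot: [-1.306, 1.143, 1.305]
force: [1.9, 0.2, -1.2]
width: 0.653
```

>>> {"fn": "arm_command", "kwargs": {"motion": [[60,5,-19.8,-52.7,-2.5,0,0],[60,0,0,0,0,0,0]]}}

```text
clock: 3.05
position: [0.4811, 0.0462, 0.3497]
ee_rot: [-1.333, 1.126, 1.33]
force: [-0.0, 1.3, -0.5]
width: 0.654
```

```bash
python3 - <<'E'
from h import *
from cell import arm,get_image,pinpoint
import cv2
s=arm.observe();print(s["clock"],s["position"],s["joints"].round(2),np.round(pose(s)[1],3).tolist())
d=get_image("wrist");cv2.imwrite("pics/w1.png",d["frame"][:,:,::-1]);np.savez("pics/w1.npz",pos=s["position"],rot=s["ee_rot"],**d)
for t in ["fuse_mid","carrier_mid","tongue_tip","clip_mid","bed_mid","bed_low"]:
    print(t,[(np.round(r["point"],4).tolist(),round(r["p"],2)) for r in pinpoint("wrist",t)[:2]])
E
```

```text
3.05 [0.48108348 0.04616786 0.34965284] [-0.4   0.26  0.23  2.   -0.08  0.89  1.61] [[0.001, -0.986, -0.166], [-0.002, -0.166, 0.986], [-1.0, -0.001, -0.002]]
fuse_mid [([0.4579, -0.0856, 0.0223], 0.67)]
carrier_mid [([0.4942, 0.1935, 0.0095], 0.88)]
tongue_tip [([0.5536, 0.1684, 0.0002], 0.73)]
clip_mid [([0.4967, 0.196, 0.0268], 0.69)]
bed_mid []
bed_low []
```

View pics/w1.png

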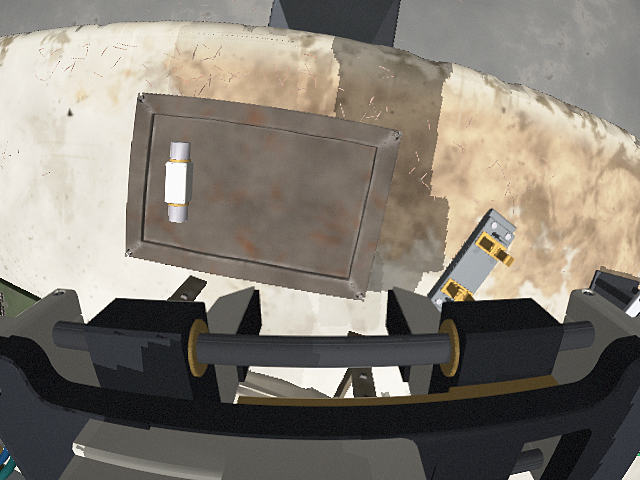

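```bash
python3 - <<'E'
from h import *
import cv2
d=np.load("pics/w1.npz");T=(d["pos"],Ro.from_rotvec(d["rot"]).as_matrix())
p,ok=cloud(d,T);f=d["frame"].astype(int)
def box(q):
    (c,wh,a)=cv2.minAreaRect((q*1000).astype(np.float32));print("rect",np.round(c,1),np.round(wh,1),a)
m=ok&(abs(p[...,0]-.458)<.06)&(abs(p[...,1]+.086)<.06)
print("bench z",np.median(p[ok&(abs(p[...,0]-.40)<.02)&(abs(p[...,1]-.13)<.02)][:,2]))
for lo in (.0175,.021): box(p[m&(p[...,2]>lo)&(p[...,2]<.05)&(abs(p[...,1]+.086)<.02)][:,:2])
w=m&(f.min(-1)>150)&(p[...,2]>.022);box(p[w][:,:2])
print("top",np.median(p[w][:,2]))
for y in np.arange(-.15,-.04,.004):
    k=m&(abs(p[...,0]-.458)<.01)&(abs(p[...,1]-y)<.002);print(round(y*1000),np.round(np.percentile(p[k][:,2],[10,50,90])*1000,1) if k.any() else None,end="; ")
print()
c=ok&(abs(p[...,0]-.497)<.08)&(abs(p[...,1]-.195)<.06)&(p[...,2]>.01)&(p[...,2]<.018);q=p[c];print(len(q));box(q[:,:2])
g=np.zeros((120,160),np.uint8)
E
```

```text
bench z -0.0002425656173278279
rect [445.9 -87. ] [38.5 96.4] 88.54608917236328
rect [459.5 -85.6] [70.3 20.5] 1.893081545829773
rect [463.2 -69. ] [69.5 69.8] 76.96699523925781
top 0.029252181675205324
-150 None; -146 None; -142 [15.1 16.  16.4]; -138 [16.1 16.9 17.9]; -134 [16.4 17.2 18.1]; -130 [16.3 17.2 18.1]; -126 [15.5 16.7 17.9]; -122 [ 9.2 12.8 16.6]; -118 [ 8.7  9.6 10.6]; -114 [ 8.6  9.5 10.5]; -110 [ 8.7  9.5 10.4]; -106 [ 8.7  9.5 10.5]; -102 [ 9.6 10.4 10.9]; -98 None; -94 [28.9 29.8 30.7]; -90 [28.9 29.9 30.9]; -86 [29.2 30.  31. ]; -82 [29.1 29.9 30.9]; -78 [12.1 27.8 30.3]; -74 [ 8.9 10.5 24.4]; -70 [ 9.1  9.9 10.7]; -66 [ 8.9 10.  10.8]; -62 [ 8.6  9.8 10.7]; -58 [ 8.7  9.7 10.6]; -54 [ 8.7  9.7 10.6]; -50 [  9.   10.  261.7]; -46 [  9.3 248.7 265.2]; -42 [ 10.  253.7 267.5]; 
2642
rect [496.2 194.2] [37.3 99.8] 67.13774108886719
```

```bash
python3 - <<'E'
from h import *
from cell import arm
s=arm.observe()
go(s,[.4595,-.0856,.25],Rtool(91.9))
E
```

```text
total tool shift [  99.8   43.7 -131.8] turn [8.2  0.03 0.01]
3 rows [[33.3, 14.6, -43.9, 2.7, 0.0, 0.0], [33.3, 12.5, -44.6, 2.7, 0.0, 0.0], [33.3, 10.3, -45.1, 2.7, 0.0, 0.0]]
```

>>> {"fn": "arm_command", "kwargs": {"motion": [[32,33.3,14.6,-44,2.7,0,0],[32,33.3,12.5,-44.6,2.7,0,0],[32,33.3,10.3,-45,2.7,0,0],[32,0,0,0,0,0,0],[32,0,0,0,0,0,0]]}}

```text
clock: 4.03
position: [0.4599, -0.086, 0.25]
ee_rot: [-1.234, 1.193, 1.234]
force: [0.5, 1.0, 0.7]
width: 0.346
```

```bash
python3 - <<'E'
from h import *
from cell import arm
s=arm.observe();print(s["position"],s["joints"].round(2),s["width"]*91.8)
go(s,[.4595,-.0856,.191],Rtool(91.9))
E
```

```text
[ 0.4598566  -0.08597217  0.25001698] [-0.14  0.4   0.27  2.14 -0.17  0.63  1.86] 31.718810633882107
total tool shift [59.   0.4  0.4] turn [0.03 0.03 0.01]
1 rows [[59.0, 0.4, 0.4, 0.0, 0.0, 0.0]]
```

>>> {"fn": "arm_command", "kwargs": {"motion": [[32,30,0,0,0,0,0],[32,19,0,0,0,0,0],[32,10,0,0,0,0,0],[32,0,0,0,0,0,0],[10,0,0,0,0,0,0]], "newtons": 50}}

```text
clock: 4.65
position: [0.46, -0.0865, 0.1916]
ee_rot: [-1.234, 1.192, 1.233]
force: [-0.1, -0.8, 0.8]
width: 0.283
```

>>> {"fn": "arm_command", "kwargs": {"motion": [[10,0,0,0,0,0,0],[10,0,0,0,0,0,0],[10,0,0,0,0,0,0],[10,-30,0,0,0,0,0],[10,-40,0,0,0,0,0]]}}

```text
clock: 5.28
position: [0.4591, -0.0868, 0.2612]
ee_rot: [-1.232, 1.195, 1.235]
force: [1.2, 0.4, -0.8]
width: 0.216
```

```bash
python3 - <<'E'
from h import *
from cell import arm
s=arm.observe();print(s["position"],s["joints"].round(2),s["width"]*91.8)
go(s,[.4962,.1942,.26],Rtool(67.1))
E
```

```text
[ 0.45909948 -0.08684537  0.26123405] [-0.15  0.38  0.28  2.13 -0.17  0.66  1.85] 19.83755912906796
total tool shift [  1.2 -46.2 279.7] turn [ 2.476e+01 -2.000e-02 -1.100e-01]
5 rows [[0.2, -9.2, 55.9, 5.0, -0.0, -0.0], [0.2, -4.4, 56.5, 5.0, -0.0, -0.0], [0.2, 0.5, 56.7, 5.0, -0.0, -0.0], [0.2, 5.4, 56.4, 5.0, -0.0, -0.0], [0.2, 10.3, 55.8, 5.0, -0.0, -0.0]]
```

>>> {"fn": "arm_command", "kwargs": {"motion": [[10,0,-9.2,56,5,0,0],[10,0,-4.4,56.5,5,0,0],[10,0,0.5,56.7,5,0,0],[10,0,5.4,56.4,5,0,0],[10,0,10.3,55.8,5,0,0]]}}

```text
clock: 5.9
position: [0.497, 0.196, 0.2612]
ee_rot: [-0.905, 1.374, 0.904]
force: [0.4, -0.3, -0.3]
width: 0.21
```

>>> {"fn": "arm_command", "kwargs": {"motion": [[10,0,0,0,0,0,0],[10,0,0,0,0,0,0]]}}

```text
clock: 6.15
position: [0.4968, 0.194, 0.2608]
ee_rot: [-0.908, 1.374, 0.908]
force: [-0.1, -0.2, -1.4]
width: 0.213
```

```bash
python3 - <<'E'
from h import *
from cell import arm,get_image
import cv2
s=arm.observe();print(s["position"],s["width"]*91.8);go(s,[.4962,.1942,.26],Rtool(67.1))
d=get_image("wrist");cv2.imwrite("pics/w2.png",d["frame"][:,:,::-1]);np.savez("pics/w2.npz",pos=s["position"],rot=s["ee_rot"],**d)
T=pose(s);p,ok=cloud(d,T)
def box(n,q):
    (c,wh,a)=cv2.minAreaRect((q*1000).astype(np.float32));print(n,len(q),np.round(c,1),np.round(wh,1),round(a,1))
q=p[ok&(np.hypot(p[...,0]-.4962,p[...,1]-.1942)<.075)]
box("carrier",q[(q[:,2]>.01)&(q[:,2]<.018)][:,:2]); box("clips",q[(q[:,2]>.035)&(q[:,2]<.05)][:,:2])
box("carrier+",q[(q[:,2]>.003)&(q[:,2]<.018)][:,:2])
e=(p-T[0])@T[1]*1000
k=ok&(abs(e[...,2])<9)&(abs(e[...,1])<60)&(e[...,0]>150)&(e[...,0]<185)
print("fuse in tool",np.round(np.percentile(e[k],[1,50,99],axis=0),1))
E
```

```text
[0.49677314 0.19395204 0.26076688] 19.527999706308787
total tool shift [0.8 0.6 0. ] turn [-0.17 -0.04 -0.  ]
1 rows [[0.8, 0.6, 0.0, -0.2, -0.0, -0.0]]
carrier 2926 [483.2 200.3] [37.1 70.9] 67.0
clips 365 [472.6 205.1] [26.3  9.2] 67.3
carrier+ 3631 [479.7 201.7] [37.1 78.3] 67.0
fuse in tool [[160.4 -32.3  -8.7]
 [162.5  15.9   0.2]
 [175.4  36.3   8.7]]
```

View pics/w2.png

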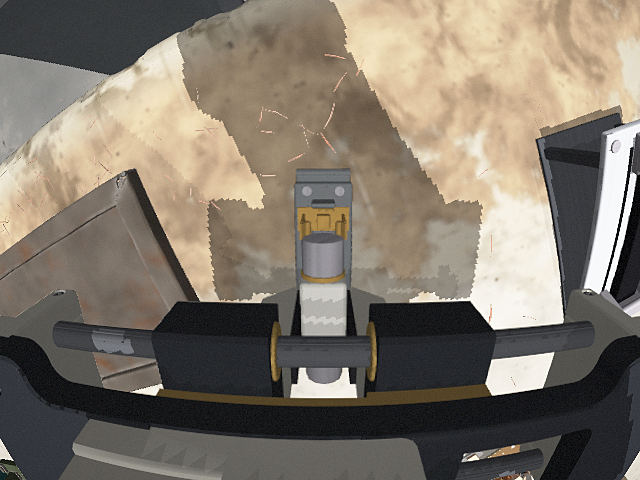

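>>> {"fn": "arm_command", "kwargs": {"motion": [[10,20,-0.4,0.5,0,0,0],[10,12,0,0,0,0,0],[10,5,0,0,0,0,0],[10,4,0,0,0,0,0],[10,4,0,0,0,0,0]], "newtons": 60}}

```text
clock: 6.82
position: [0.4978, 0.1944, 0.2159]
ee_rot: [-0.907, 1.373, 0.907]
force: [-0.1, -0.2, -0.2]
width: 0.211
```

>>> {"fn": "arm_command", "kwargs": {"motion": [[10,4,0,0,0,0,0],[10,4,0,0,0,0,0],[10,3,0,0,0,0,0],[10,1.5,0,0,0,0,0],[10,0,0,0,0,0,0]]}}

```text
clock: 7.45
position: [0.4974, 0.1948, 0.203]
ee_rot: [-0.907, 1.374, 0.908]
force: [-0.2, 0.2, -2.7]
width: 0.213
```

>>> {"fn": "arm_command", "kwargs": {"motion": [[10,1.5,0,0,0,0,0],[10,1,0,0,0,0,0],[10,0,0,0,0,0,0]]}}

```text
clock: 7.82
position: [0.4976, 0.1946, 0.2011]
ee_rot: [-0.907, 1.373, 0.907]
force: [-1.7, 1.1, 2.5]
width: 0.213
```

>>> {"fn": "arm_command", "kwargs": {"motion": [[10,1,0,0,0,0,0],[10,1,0,0,0,0,0],[10,0,0,0,0,0,0]]}}

```text
clock: 8.2
position: [0.4976, 0.1944, 0.2007]
ee_rot: [-0.906, 1.373, 0.908]
force: [-9.8, -3.1, 29.2]
width: 0.214
```

>>> {"fn": "arm_command", "kwargs": {"motion": [[10,-1.5,0,0,0,0,0],[50,0,0,0,0,0,0],[50,0,0,0,0,0,0],[50,-20,0,0,0,0,0],[50,-45,0,0,0,0,0]]}}

```text
clock: 8.82
position: [0.497, 0.1943, 0.2644]
ee_rot: [-0.907, 1.378, 0.907]
force: [0.9, 0.1, 0.3]
width: 0.538
```

```bash
python3 - <<'E'
from h import *
from cell import arm
s=arm.observe();print(s["position"],s["width"]*91.8,s["force"])
go(s,[.45,.31,.34],Rtool(85))
E
```

```text
[0.49696557 0.19433976 0.26439525] 49.360618314372836 [0.85787745 0.10300489 0.34752374]
total tool shift [-75.7  88.8  87.7] turn [-18.13  -0.17  -0.16]
3 rows [[-25.2, 29.6, 29.2, -6.0, -0.1, -0.1], [-25.2, 26.3, 32.2, -6.0, -0.1, -0.1], [-25.2, 22.8, 34.8, -6.0, -0.1, -0.1]]
```

>>> {"fn": "arm_command", "kwargs": {"motion": [[60,-25,29.6,29.2,-6,0,0],[60,-25,26.3,32.2,-6,0,0],[60,-25,22.8,34.8,-6,0,0],[60,0,0,0,0,0,0],[60,0,0,0,0,0,0]]}}

```text
clock: 9.45
position: [0.4506, 0.3095, 0.3399]
ee_rot: [-1.143, 1.251, 1.142]
force: [-1.0, -1.3, -0.4]
width: 0.653
```

```bash
python3 - <<'E'
from h import *
from cell import arm,get_image,pinpoint
import cv2
s=arm.observe();print(s["position"],s["joints"].round(2))
d=get_image("wrist");cv2.imwrite("pics/w3.png",d["frame"][:,:,::-1]);np.savez("pics/w3.npz",pos=s["position"],rot=s["ee_rot"],**d)
for t in ["fuse_mid","carrier_mid","clip_mid","bed_mid","bed_low"]:
    print(t,[(np.round(r["point"],4).tolist(),round(r["p"],2)) for r in pinpoint("wrist",t)[:2]])
p,ok=cloud(d,pose(s))
def box(n,q):
    if len(q)<10: print(n,len(q));return
    (c,wh,a)=cv2.minAreaRect((q*1000).astype(np.float32));print(n,len(q),np.round(c,1),np.round(wh,1),round(a,1))
q=p[ok&(np.hypot(p[...,0]-.4967,p[...,1]-.1945)<.075)]
for n,a,b in(("body",.01,.018),("clips",.0415,.047),("fuse",.036,.0415)):box(n,q[(q[:,2]>a)&(q[:,2]<b)][:,:2])
b=q[(q[:,2]>.03)&(q[:,2]<.043)&(np.hypot(q[:,0]-.4967,q[:,1]-.1945)<.012)];print("fuse top z",np.percentile(b[:,2],[10,50,90]))
E
```

```text
[0.45060898 0.30954837 0.33992006] [-0.94  0.38  0.32  1.87 -0.15  0.92  0.93]
fuse_mid [([0.4941, 0.1951, 0.0297], 0.91)]
carrier_mid [([0.4961, 0.1981, 0.0108], 0.71)]
clip_mid [([0.4967, 0.1976, 0.0253], 0.59)]
bed_mid []
bed_low []
body 1181 [482.3 202.2] [37.2 69.1] 67.2
clips 42 [472.2 205.9] [26.2  9. ] 65.8
fuse 838 [482.7 200.6] [26.3 41.9] 63.0
fuse top z [0.0381584  0.03931786 0.04021675]
```

View pics/w3.png

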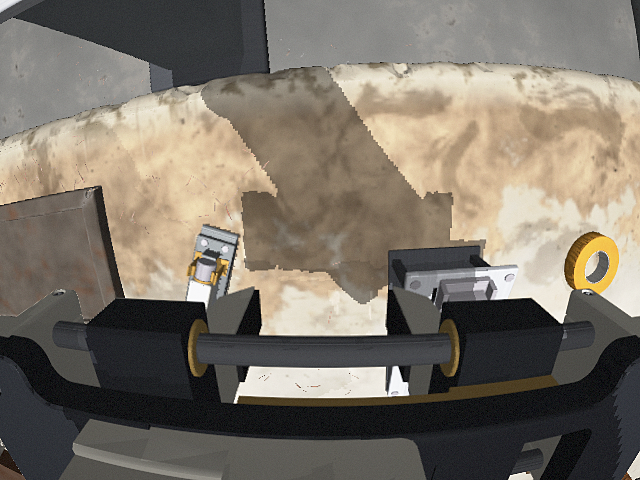

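>>> {"fn": "arm_command", "kwargs": {"motion": [[60,0,42,33,0,0,0],[60,0,42,33,0,0,0],[60,0,42,32,0,0,0],[60,0,0,0,0,0,0],[60,0,0,0,0,0,0]]}}

```text
clock: 10.38
position: [0.3343, 0.4184, 0.3402]
ee_rot: [-1.143, 1.251, 1.142]
force: [0.7, -0.0, 0.0]
width: 0.654
```

```bash
python3 - <<'E'
from h import *
from cell import arm,get_image,pinpoint
import cv2
s=arm.observe();print(s["position"],s["joints"].round(2))
d=get_image("wrist");cv2.imwrite("pics/w4.png",d["frame"][:,:,::-1]);np.savez("pics/w4.npz",pos=s["position"],rot=s["ee_rot"],**d)
for t in ["bed_mid","bed_low"]:
    print(t,[(np.round(r["point"],4).tolist(),round(r["p"],2)) for r in pinpoint("wrist",t)[:2]])
p,ok=cloud(d,pose(s))
# fit console plane by RANSAC-ish: points with console range
q=p[ok&(p[...,0]>.44)&(p[...,0]<.67)&(p[...,1]>.35)&(p[...,1]<.46)&(p[...,2]>.008)&(p[...,2]<.14)]
rng=np.random.default_rng(0);best=0
for _ in range(500):
    a=q[rng.choice(len(q),3,False)];n=np.cross(a[1]-a[0],a[2]-a[0]);n/=np.linalg.norm(n)+1e-12
    if n[2]<0:n=-n
    if n[2]<.85 or n[2]>.97:continue
    m=abs((q-a[0])@n)<.0015
    if m.sum()>best:best=m.sum();M=m
c=q[M].mean(0);n=np.linalg.svd(q[M]-c)[2][2];n*=np.sign(n[2])
print("plane",c,n,"slope",np.degrees(np.arccos(n[2])),"downhill yaw",np.degrees(np.arctan2(n[1],n[0])),best,len(q))
np.savez("pics/plane.npz",c=c,n=n)
E
```

```text
[0.3342516  0.41842582 0.34019017] [-1.21  0.36  0.28  1.89 -0.12  0.91  0.61]
bed_mid []
bed_low []
plane [0.48860117 0.41570504 0.02782653] [-0.43691868  0.05619552  0.89774391] slope 26.136918701503287 downhill yaw 172.67097900476534 43 401
```

View pics/w4.png

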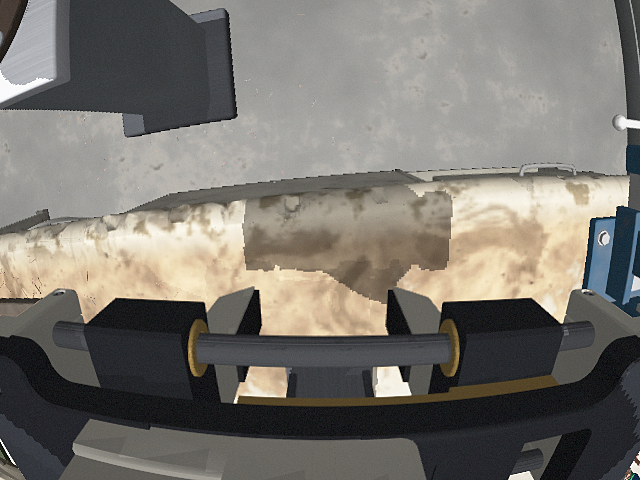

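```bash
python3 - <<'E'
from h import *
from cell import arm
s=arm.observe()
go(s,[.65,.41,.38],Rtool(90))
E
```

```text
total tool shift [ -39.5 -314.3   21.2] turn [-5.28 -0.02  0.03]
6 rows [[-6.6, -52.4, 3.5, -0.9, -0.0, 0.0], [-6.6, -52.4, 2.7, -0.9, -0.0, 0.0], [-6.6, -52.5, 1.9, -0.9, -0.0, 0.0], [-6.6, -52.5, 1.1, -0.9, -0.0, 0.0], [-6.6, -52.5, 0.3, -0.9, -0.0, 0.0], [-6.6, -52.5, -0.5, -0.9, -0.0, 0.0]]
```

>>> {"fn": "arm_command", "kwargs": {"motion": [[60,-6.6,-52.4,3.5,-0.9,0,0],[60,-6.6,-52.4,2.7,-0.9,0,0],[60,-6.6,-52.5,2,-0.9,0,0],[60,-6.6,-52.5,1,-0.9,0,0],[60,-6.6,-52.5,0,-0.9,0,0]]}}

```text
clock: 11.15
position: [0.5988, 0.4113, 0.3735]
ee_rot: [-1.2, 1.215, 1.2]
force: [1.3, 1.8, -0.2]
width: 0.653
```

>>> {"fn": "arm_command", "kwargs": {"motion": [[60,-6.6,-52.5,0,-0.9,0,0],[60,0,0,0,0,0,0],[60,0,0,0,0,0,0]]}}

```text
clock: 11.52
position: [0.6491, 0.4113, 0.3792]
ee_rot: [-1.211, 1.209, 1.212]
force: [-0.5, 0.7, -0.2]
width: 0.653
```

```bash
cat > bed.py <<'E'
from h import *
from cell import arm,get_image,pinpoint
import cv2
s=arm.observe();print(s["position"],s["joints"].round(2))
d=get_image("wrist");cv2.imwrite("pics/w5.png",d["frame"][:,:,::-1]);np.savez("pics/w5.npz",pos=s["position"],rot=s["ee_rot"],**d)
for t in ["bed_mid","bed_low"]:
    print(t,[(np.round(r["point"],4).tolist(),round(r["p"],2)) for r in pinpoint("wrist",t)[:2]])
p,ok=cloud(d,pose(s))
q=p[ok&(p[...,0]>.44)&(p[...,0]<.67)&(p[...,1]>.34)&(p[...,1]<.47)&(p[...,2]>.012)&(p[...,2]<.14)]
rng=np.random.default_rng(0);best=0
for _ in range(1500):
    a=q[rng.choice(len(q),3,False)];n=np.cross(a[1]-a[0],a[2]-a[0]);n/=np.linalg.norm(n)+1e-12
    if n[2]<0:n=-n
    if n[2]<.85 or n[2]>.97:continue
    m=abs((q-a[0])@n)<.0015
    if m.sum()>best:best=m.sum();M=m
c=q[M].mean(0);n=np.linalg.svd(q[M]-c)[2][2];n*=np.sign(n[2])
print("plane",c,n,"slope",np.degrees(np.arccos(n[2])),"downhill yaw",np.degrees(np.arctan2(n[1],n[0])),best,len(q))
np.savez("pics/plane.npz",c=c,n=n)
E
python3 bed.py
```

```text
[0.64914742 0.4112529  0.37922071] [-0.79  0.71  0.3   1.19 -0.2   1.27  1.08]
bed_mid [([0.5577, 0.407, 0.0595], 0.55)]
bed_low [([0.6191, 0.4071, 0.0303], 0.59)]
plane [0.54662503 0.40919181 0.05198336] [ 0.37352637 -0.01462878  0.9275042 ] slope 21.95095075519507 downhill yaw -2.2427851037115323 12559 21148
```

View pics/w5.png

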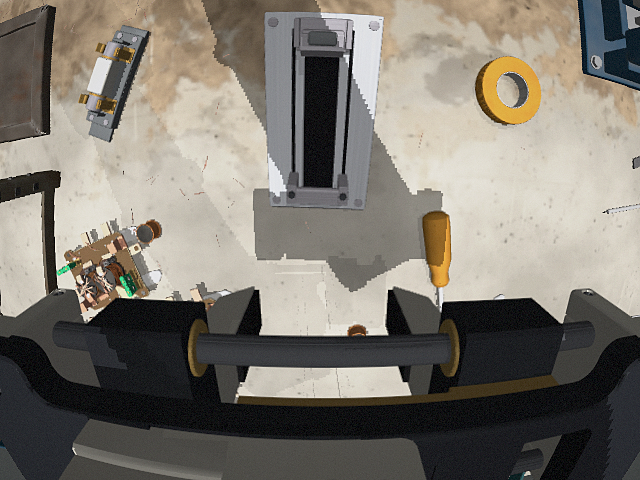

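```bash
python3 - <<'E'
from h import *
import cv2
d=np.load("pics/w5.npz");P=np.load("pics/plane.npz");c,n=P["c"],P["n"]
p,ok=cloud(d,(d["pos"],Ro.from_rotvec(d["rot"]).as_matrix()))
x=-np.array([1,0,0.])+n[0]*n;x/=np.linalg.norm(x);y=np.cross(n,x)
B=np.stack([x,y,n],1);q=(p-c)@B*1000
k=ok&(abs(q[...,0])<130)&(abs(q[...,1])<70)
pl=q[k&(abs(q[...,2])<2)][:,:2].astype(np.float32)
# drop sparse bits: largest component by pixels
m=(k&(abs(q[...,2])<2)).astype(np.uint8);nn,L,S,_=cv2.connectedComponentsWithStats(m);i=1+S[1:,4].argmax()
for z0,z1 in((-2,2),):
    (cc,wh,a)=cv2.minAreaRect(q[L==i][:,:2].astype(np.float32));print("plate",cc,wh,a)
# orientation: refine with rail (8..12mm)
r=q[k&(q[...,2]>8)&(q[...,2]<12)&(abs(q[...,1])<25)];
print("rail",cv2.minAreaRect(r[:,:2].astype(np.float32)),np.median(r[:,2]))
h=k&(q[...,2]>3)
(cc,wh,a)=cv2.minAreaRect(q[h&(q[...,2]<45)&(abs(q[...,1])<30)][:,:2].astype(np.float32));print("all cradle",cc,wh,a)
for xx in range(-110,111,4):
    row=[]
    for yy in range(-24,25,4):
        t=k&(abs(q[...,0]-xx)<2)&(abs(q[...,1]-yy)<2);row.append(int(round(np.median(q[t][:,2]))) if t.any() else -99)
    print(xx,row)
np.savez("pics/bed.npz",c=c,B=B)
E
```

```text
plate (-9.751991271972656, 0.6705856323242188) (90.73585510253906, 176.16993713378906) 87.81474304199219
rail ((1.707733154296875, 0.5171947479248047), (46.77267074584961, 143.2596435546875), 89.20669555664062) 9.903640249367385
all cradle (-2.31475830078125, 0.06314468383789062) (52.74800109863281, 153.23252868652344) 87.57349395751953
-110 [-13, -12, -12, -12, -12, -12, -12, -12, -12, -12, -12, -12, -12]
-106 [-14, -14, -11, -13, -13, -14, -13, -13, -13, -13, -13, -13, -14]
-102 [-99, -10, -99, -99, -99, -99, -99, -99, -11, -11, -11, -99, -99]
-98 [-1, -1, 0, 0, 0, 0, 0, 0, 0, -99, -99, -1, -1]
-94 [0, 0, 0, 0, 0, 0, 0, 0, 0, 0, 0, 1, 0]
-90 [0, -99, -99, -99, -99, -99, -99, -99, -99, -99, -99, -99, -99]
-86 [0, -99, -99, -99, -99, -99, -99, -99, -99, -99, -99, -99, -99]
-82 [0, -99, -99, -99, -99, -99, -99, -99, -99, -99, -99, -99, -99]
-78 [0, 24, 24, 24, 24, 24, 24, 24, 24, 24, 24, 24, 24]
-74 [1, 25, 25, 24, 24, 24, 24, 24, 24, 24, 24, 23, 25]
-70 [1, 28, 25, 1, 24, 24, 24, 24, 24, 25, 25, 25, 28]
-66 [0, 26, 24, 23, 23, 23, 23, 19, 23, 23, 23, 24, 28]
-62 [1, 18, 14, 1, 10, 10
[... 1741 characters left out ...]
15, 6, 6, 6, 6, 6, 6, 6, 6, 16, 0, 0]
74 [-1, 0, 0, 0, 0, 0, 0, 1, 4, 5, 15, 0, 0]
78 [-88, -88, -87, -87, -88, -87, -4, -86, -2, -2, -2, -2, -1]
82 [-90, -90, -90, -90, -90, -90, -89, -90, -89, -90, -90, -90, -90]
86 [-91, -92, -92, -91, -91, -91, -92, -91, -91, -91, -91, -91, -91]
90 [-99, -99, -99, -99, -99, -99, -99, -99, -99, -99, -99, -99, -99]
94 [-99, -99, -99, -99, -99, -99, -99, -99, -99, -99, -99, -99, -99]
98 [-99, -99, -99, -99, -99, -99, -99, -99, -99, -99, -99, -99, -99]
102 [-99, -99, -99, -99, -99, -99, -99, -99, -99, -99, -99, -99, -99]
106 [-99, -99, -99, -99, -99, -99, -99, -99, -99, -99, -99, -99, -99]
110 [-99, -99, -99, -99, -99, -99, -99, -99, -99, -99, -99, -99, -99]
```

```bash
python3 - <<'E'
from h import *
import cv2
d=np.load("pics/w5.npz");Z=np.load("pics/bed.npz");c,B=Z["c"],Z["B"]
a=np.radians(-2.2);B=B@np.array([[np.cos(a),-np.sin(a),0],[np.sin(a),np.cos(a),0],[0,0,1]])
p,ok=cloud(d,(d["pos"],Ro.from_rotvec(d["rot"]).as_matrix()));q=(p-c)@B*1000
k=ok&(abs(q[...,0])<110)&(abs(q[...,1])<30)
def st(n,m,i): v=q[m][:,i];print(n,len(v),np.round(np.percentile(v,[1,5,50,95,99]),1))
m=(k&(abs(q[...,2])<2)).astype(np.uint8);_,L,S,_=cv2.connectedComponentsWithStats((ok&(abs(q[...,2])<2)&(abs(q[...,0])<130)&(abs(q[...,1])<70)).astype(np.uint8));i=1+S[1:,4].argmax()
st("plate x",L==i,0);st("plate y",L==i,1)
rail=k&(abs(q[...,2]-10)<1)&(abs(q[...,0])<50)&(abs(q[...,1])<15);st("rail y",rail,1);st("rail z",rail,2)
for lo,hi in((-10,-4),(-4,4),(4,10)):
    st(f"bar x y{lo}",k&(abs(q[...,2]-24.5)<.8)&(q[...,0]<-50)&(q[...,1]>lo)&(q[...,1]<hi),0)
post=k&(q[...,2]>26)&(q[...,0]<-50);st("post y",post,1)
st("latch front x",k&(q[...,2]>16)&(q[...,2]<23)&(q[...,0]>30)&(abs(q[...,1])<8),0)
st("latch y",k&(q[...,2]>20)&(q[...,2]<35)&(q[...,0]>30),1)
np.savez("pics/bed2.npz",c=c,B=B);print(B.tolist(),c)
E
```

```text
plate x 13222 [-95.4 -80.8   3.2  73.4  77.3]
plate y 13222 [-44.  -41.7  -5.5  42.   44.4]
rail y 2946 [-12.5 -11.5  -0.1  11.6  12.6]
rail z 2946 [ 9.   9.2  9.9 10.8 11. ]
bar x y-10 86 [-78.  -77.6 -70.  -64.5 -63.2]
bar x y-4 106 [-78.4 -78.  -71.2 -64.8 -63.5]
bar x y4 81 [-77.7 -76.7 -70.2 -64.6 -63.8]
post y 87 [-23.5 -23.1  17.7  23.4  24.2]
latch front x 85 [46.2 46.4 54.1 65.8 65.9]
latch y 1038 [-14.3 -12.9   0.4  13.8  15.1]
[[-0.9269358282767275, -0.03560928263012541, 0.3735263702170232], [0.03249677672042129, -0.9993647773535308, -0.014628782858173732], [0.3738100182709393, -0.00142153990318964, 0.9275042045535883]] [0.54662503 0.40919181 0.05198336]
```

```bash
cat >> h.py <<'E'
TH=np.radians(20);G=.015;ZG=.016;s_,c_=np.sin(TH),np.cos(TH)
RT=np.array([[-s_,c_,0],[0,0,-1.],[-c_,-s_,0]])   # tool axes in carrier frame
def tool(cp,Rc,back=0): # TCP pose for carrier centre cp, orientation Rc
    return np.array(cp)+Rc@np.array([G+(.159+back)*s_,0,ZG+(.159+back)*c_]),Rc@RT
def Rz(a): return Ro.from_euler("z",a,degrees=True).as_matrix()
_b=None
def bed(tip_x,lift,z=0,y=0):
    """carrier pose with tongue tip (underside) at bed-frame tip_x mm from stop, z mm over the seat, tail raised lift deg"""
    Z=np.load("pics/bed2.npz");c,B=Z["c"],Z["B"]
    Rl=Ro.from_rotvec([0,-np.radians(lift),0]).as_matrix()
    t=c+B@np.array([-75+tip_x,y,10+z])/1000
    Rc=B@Rl;return t+Rc@np.array([.066,0,.007]),Rc
E
python3 - <<'E'
from h import *
from cell import arm
s=arm.observe()
cp,Rc=np.array([.4967,.1946,.007]),Rz(157)
a=tool(cp,Rc,.06);print(a[0]);go(s,*a)
for b in((30,14,15),(0,14,0),(0,0,0)):
    u=tool(*bed(*b));print(b,u[0].round(4),np.degrees(np.arccos(-u[1][2,0])).round(1))
E
```

```text
[0.41394439 0.22972767 0.22879268]
total tool shift [ 151.4  234.7 -181.7] turn [ 23.08   4.09 -19.77]
6 rows [[25.2, 39.1, -30.3, 3.8, 0.7, -3.3], [23.4, 38.4, -32.6, 3.8, 0.7, -3.3], [21.6, 37.4, -34.9, 3.8, 0.7, -3.3], [19.9, 36.2, -37.1, 3.8, 0.7, -3.3], [18.3, 34.7, -39.3, 3.8, 0.7, -3.3], [16.8, 33.0, -41.3, 3.8, 0.7, -3.3]]
(30, 14, 15) [0.5893 0.4074 0.2774] 16.0
(0, 14, 0) [0.6115 0.4066 0.2523] 16.0
(0, 0, 0) [0.5588 0.4085 0.2437] 2.0
```

>>> {"fn": "arm_command", "kwargs": {"motion": [[60,25,39,-30.3,3.8,0.7,-3.3],[60,23.4,38.4,-32.6,3.8,0.7,-3.3],[60,21.6,37.4,-35,3.8,0.7,-3.3],[60,20,36.2,-37,3.8,0.7,-3.3],[60,18.3,34.7,-39.3,3.8,0.7,-3.3]]}}

```text
clock: 12.3
position: [0.4521, 0.2587, 0.2541]
ee_rot: [-1.13, 1.174, 0.735]
force: [1.0, 0.5, -0.5]
width: 0.653
```

>>> {"fn": "arm_command", "kwargs": {"motion": [[60,16.8,33,-41.3,3.8,0.7,-3.3],[60,0,0,0,0,0,0],[60,0,0,0,0,0,0]]}}

```text
clock: 12.68
position: [0.4153, 0.2298, 0.2294]
ee_rot: [-1.112, 1.163, 0.644]
force: [0.9, 0.2, -0.2]
width: 0.651
```

```bash
python3 - <<'E'
from h import *
from cell import arm
s=arm.observe();print(s["position"],s["joints"].round(2))
cp,Rc=np.array([.4967,.1946,.007]),Rz(157)
go(s,*tool(cp,Rc,.06));go(s,*tool(cp,Rc))
E
```

```text
[0.41533503 0.22982918 0.22942701] [-1.24  0.48  0.66  2.25  0.05  0.32  0.46]
total tool shift [ 0.2  1.4 -0.6] turn [0.35 0.05 0.09]
1 rows [[0.2, 1.4, -0.6, 0.3, 0.0, 0.1]]
total tool shift [60.2  1.5 -0.7] turn [0.35 0.05 0.09]
2 rows [[30.1, 0.7, -0.3, 0.2, 0.0, 0.0], [30.1, 0.7, -0.3, 0.2, 0.0, 0.0]]
```

>>> {"fn": "arm_command", "kwargs": {"motion": [[60,28,1,-0.5,0.3,0,0],[60,20,0,0,0,0,0],[60,12,0,0,0,0,0],[60,0,0,0,0,0,0],[60,0,0,0,0,0,0]]}}

```text
clock: 13.3
position: [0.4337, 0.2208, 0.1728]
ee_rot: [-1.107, 1.165, 0.638]
force: [-0.0, -0.1, -0.3]
width: 0.655
```

>>> {"fn": "arm_command", "kwargs": {"motion": [[25,0,0,0,0,0,0],[25,0,0,0,0,0,0],[25,0,0,0,0,0,0],[25,0,0,0,0,0,0],[25,0,0,0,0,0,0]], "newtons": 60}}

```text
clock: 13.92
position: [0.4335, 0.2209, 0.1725]
ee_rot: [-1.107, 1.165, 0.639]
force: [-3.2, 1.3, 6.1]
width: 0.386
```

```bash
python3 - <<'E'
from h import *
from cell import arm
s=arm.observe();print(s["position"],s["joints"].round(2),s["width"]*91.8)
cp,Rc=np.array([.4967,.1946,.007]),Rz(157)
go(s,*tool(cp,Rc));P,Q=pose(s)
Rc2=Q@RT.T;print("carrier yaw now",np.degrees(np.arctan2(Rc2[1,0],Rc2[0,0])))
lift=tool(cp+[0,0,.13],Rc);print("up",lift[0]);go(s,*lift)
E
```

```text
[0.43346215 0.2208508  0.1724576 ] [-1.11  0.6   0.55  2.26  0.01  0.18  0.49] 35.43675236421941
total tool shift [-0.3  0.9  0.5] turn [-0.05 -0.03  0.11]
1 rows [[-0.3, 0.9, 0.5, -0.0, -0.0, 0.1]]
carrier yaw now 156.9448267507332
up [0.43283427 0.2217094  0.30241113]
total tool shift [-122.3  -43.8    0.5] turn [-0.05 -0.03  0.11]
3 rows [[-40.8, -14.6, 0.2, -0.0, -0.0, 0.0], [-40.8, -14.6, 0.2, -0.0, -0.0, 0.0], [-40.8, -14.6, 0.2, -0.0, -0.0, 0.0]]
```

>>> {"fn": "arm_command", "kwargs": {"motion": [[25,-20,-7,0,0,0,0],[25,-45,-16,0,0,0,0],[25,-50,-18,0,0,0,0],[25,-30,-11,0,0,0,0],[25,0,0,0,0,0,0]]}}

```text
clock: 14.55
position: [0.4329, 0.2213, 0.3278]
ee_rot: [-1.105, 1.163, 0.639]
force: [0.2, 0.7, -3.7]
width: 0.383
```

```bash
sed -i 's/G=.015/G=.014/' h.py; python3 - <<'E'
from h import *
from cell import arm
s=arm.observe();print(s["position"],s["width"]*91.8,s["force"])
go(s,*tool(*bed(30,14,15)),n=7)
E
```

```text
[0.43286005 0.22132638 0.32784754] 35.121622720462824 [ 0.20730821  0.72405768 -3.66168116]
total tool shift [ 73.3 -49.6 232.6] turn [-21.36  -0.69  35.72]
7 rows [[10.5, -7.1, 33.2, -3.1, -0.1, 5.1], [9.8, -9.7, 32.8, -3.1, -0.1, 5.1], [8.8, -12.3, 32.2, -3.1, -0.1, 5.1], [7.7, -14.7, 31.4, -3.1, -0.1, 5.1], [6.3, -17.0, 30.6, -3.1, -0.1, 5.1], [4.8, -19.1, 29.6, -3.1, -0.1, 5.1], [3.0, -21.0, 28.5, -3.1, -0.1, 5.1]]
```

>>> {"fn": "arm_command", "kwargs": {"motion": [[25,10.5,-7.1,33.2,-3.1,-0.1,5.1],[25,9.8,-9.7,32.8,-3.1,-0.1,5.1],[25,8.8,-12.3,32.2,-3.1,-0.1,5.1],[25,7.7,-14.7,31.4,-3.1,-0.1,5.1],[25,6.3,-17,30.6,-3.1,-0.1,5.1]]}}

```text
clock: 15.18
position: [0.5448, 0.3544, 0.2862]
ee_rot: [-1.069, 1.364, 1.176]
force: [-0.1, 0.4, -2.6]
width: 0.381
```

>>> {"fn": "arm_command", "kwargs": {"motion": [[25,4.8,-19,29.6,-3.1,-0.1,5.1],[25,3,-21,28.5,-3.1,-0.1,5.1],[25,0,0,0,0,0,0],[25,0,0,0,0,0,0]]}}

```text
clock: 15.68
position: [0.5888, 0.4064, 0.2721]
ee_rot: [-1.039, 1.428, 1.389]
force: [-0.3, 0.5, -2.0]
width: 0.38
```

```bash
python3 - <<'E'
from h import *
from cell import arm,get_image
import cv2
s=arm.observe();print(s["position"],s["joints"].round(2),s["width"]*91.8)
go(s,*tool(*bed(30,14,15)));go(s,*tool(*bed(24,14,2)))
d=get_image("wrist");P,Q=pose(s);p,ok=cloud(d,(P,Q))
Rc=Q@RT.T;o=P-Rc@np.array([G+.159*s_,0,ZG+.159*c_]);q=(p-o)@Rc*1000
k=ok&(abs(q[...,0])<75)&(abs(q[...,1])<30)&(q[...,2]>-12)&(q[...,2]<45)
# top face near tail, in assumed carrier frame: expect z=7, x up to 50, y +-18
t=k&(abs(q[...,2]-7)<6)&(q[...,0]>34)&(abs(q[...,1])<17);v=q[t];print(len(v),np.percentile(v,[2,50,98],axis=0).round(1))
A=np.c_[v[:,:2],np.ones(len(v))];print("fit z= ",np.linalg.lstsq(A,v[:,2],rcond=None)[0])
cv2.imwrite("pics/w6.png",d["frame"][:,:,::-1]);np.savez("pics/w6.npz",pos=s["position"],rot=s["ee_rot"],**d)
sd=get_image("side")["frame"][:,:,::-1];sc=get_image("scene")["frame"][:,:,::-1]
cv2.imwrite("pics/m6.png",np.hstack([cv2.resize(sd[150:270,200:360],(400,300)),cv2.resize(sc[220:340,200:360],(400,300))]))
E
```

```text
[0.58875829 0.40637211 0.27213558] [-0.79  0.78  0.28  1.35 -0.36  1.3   1.12] 34.910191338790824
total tool shift [-4.9  0.   1. ] turn [ 0.14 -0.39 -0.18]
1 rows [[-4.9, 0.0, 1.0, 0.1, -0.4, -0.2]]
total tool shift [ 8.7 -4.6  1.1] turn [ 0.14 -0.39 -0.18]
1 rows [[8.7, -4.6, 1.1, 0.1, -0.4, -0.2]]
4041 [[ 34.6 -16.3   1.1]
 [ 46.   -0.    6.7]
 [ 55.6  16.2  11.8]]
fit z=  [-3.34452396e-01 -5.03519578e-03  2.11160597e+01]
```

View pics/w6.png

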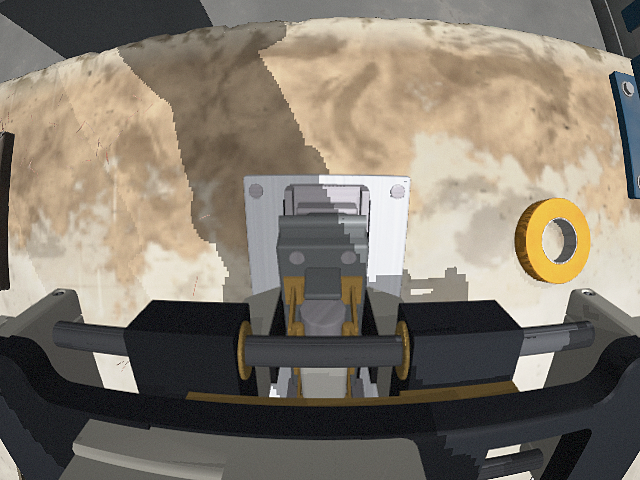

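```bash
python3 - <<'E'
from h import *
d=np.load("pics/w6.npz");P,Q=d["pos"],Ro.from_rotvec(d["rot"]).as_matrix();p,ok=cloud(d,(P,Q))
Rc=Q@RT.T;o=P-Rc@np.array([G+.159*s_,0,ZG+.159*c_]);q=(p-o)@Rc*1000
k=ok&(abs(q[...,1])<15)&(q[...,2]>-20)&(q[...,2]<45)
for x in range(28,66,2):
    v=q[k&(abs(q[...,0]-x)<1)];print(x,len(v),np.percentile(v[:,2],[10,50,90]).round(1) if len(v) else "")
E
```

```text
28 308 [ 7.9 30.1 31.8]
30 835 [ 8.6 28.5 31.9]
32 1177 [ 8.7 24.7 30.5]
34 368 [ 7.1  8.8 28.7]
36 183 [6.4 7.  9. ]
38 376 [ 6.6 13.  23. ]
40 1224 [ 6.8 13.6 21.7]
42 275 [6.5 7.1 7.7]
44 304 [6.5 7.2 8. ]
46 322 [6.5 7.2 8. ]
48 423 [5.5 6.8 7.8]
50 961 [0.7 3.4 6.5]
52 309 [0.3 0.9 1.6]
54 347 [0.3 1.  1.6]
56 453 [-0.7  0.5  1.3]
58 401 [-2.7 -1.   0.4]
60 0 
62 0 
64 0
```

>>> {"fn": "arm_command", "kwargs": {"motion": [[25,4,-2,1,0.1,-0.4,-0.2],[25,4.5,-2.6,0,0,0,0],[25,0,0,0,0,0,0],[25,0,0,0,0,0,0]]}}

```text
clock: 16.32
position: [0.5912, 0.4083, 0.2649]
ee_rot: [-1.035, 1.418, 1.388]
force: [-0.0, -0.2, -3.4]
width: 0.386
```

```bash
python3 - <<'E'
from h import *
from cell import arm
s=arm.observe();print(s["position"],s["force"].round(1))
go(s,*tool(*bed(24,13,2)));go(s,*tool(*bed(22,13,-0.5)));go(s,*tool(*bed(0,13,-.5)))
E
```

```text
[0.59116111 0.40830955 0.26485871] [-0.  -0.2 -3.4]
total tool shift [ 3.5  3.3 -1. ] turn [ 0.15  0.12 -0.9 ]
1 rows [[3.5, 3.3, -1.0, 0.2, 0.1, -0.9]]
total tool shift [ 6.2  1.6 -1. ] turn [ 0.15  0.12 -0.9 ]
1 rows [[6.2, 1.6, -1.0, 0.2, 0.1, -0.9]]
total tool shift [  8.6 -20.3  -1.1] turn [ 0.15  0.12 -0.9 ]
1 rows [[8.6, -20.3, -1.1, 0.2, 0.1, -0.9]]
```

>>> {"fn": "arm_command", "kwargs": {"motion": [[25,3.5,2.5,-0.6,0.1,0,-0.9],[25,1.5,-0.5,0,0,0,0],[25,1,-0.4,0,0,0,0],[25,0,0,0,0,0,0],[25,0,0,0,0,0,0]]}}

```text
clock: 16.95
position: [0.5881, 0.4079, 0.2596]
ee_rot: [-1.042, 1.408, 1.376]
force: [0.8, 0.6, -1.3]
width: 0.382
```

```bash
cat > q.py <<'E'
import sys
from h import *
from cell import arm
s=arm.observe();P,Q=pose(s);Rc=Q@RT.T;o=P-Rc@np.array([G+.159*s_,0,ZG+.159*c_])
Z=np.load("pics/bed2.npz");B=Z["B"];t=B.T@(o+Rc@np.array([-.066,0,-.007])-Z["c"])*1000+[75,0,-10]
e=Ro.from_matrix(B.T@Rc).as_rotvec(degrees=True)
print("clock",round(s["clock"],2),"tip x,y,z over seat",t.round(2),"rot",e.round(2),"F bed",(B.T@s["force"]).round(1),"w",round(s["width"]*91.8,1))
for a in sys.argv[1:]: print(a);go(s,*tool(*bed(*map(float,a.split(",")))))
E
python3 q.py 22,13,-1 22,13,-2 0,13,-1
```

```text
clock 16.95 tip x,y,z over seat [21.94 -0.99 -0.16] rot [ -0.11 -12.99   0.08] F bed [-1.2 -0.7 -0.9] w 35.0
22,13,-1
total tool shift [ 0.8  0.1 -0.5] turn [0.06 0.13 0.01]
1 rows [[0.8, 0.1, -0.5, 0.1, 0.1, 0.0]]
22,13,-2
total tool shift [ 1.8  0.3 -0.5] turn [0.06 0.13 0.01]
1 rows [[1.8, 0.3, -0.5, 0.1, 0.1, 0.0]]
0,13,-1
total tool shift [  3.5 -21.7  -0.5] turn [0.06 0.13 0.01]
1 rows [[3.5, -21.7, -0.5, 0.1, 0.1, 0.0]]
```

>>> {"fn": "arm_command", "kwargs": {"motion": [[25,1,0.1,-0.6,0,0.1,0],[25,0.8,0.1,0,0,0,0],[25,0,0,0,0,0,0]]}}

```text
clock: 17.32
position: [0.5875, 0.4074, 0.2582]
ee_rot: [-1.044, 1.409, 1.375]
force: [0.5, -0.4, 1.6]
width: 0.381
```

```bash
python3 q.py 12,13,-2 0,13,-2
```

```text
clock 17.32 tip x,y,z over seat [21.92 -0.19 -1.62] rot [ -0.03 -12.97   0.07] F bed [0.1 0.4 1.6] w 35.0
12,13,-2
total tool shift [ 1.6 -9.9  0. ] turn [0.07 0.04 0.03]
1 rows [[1.6, -9.9, 0.0, 0.1, 0.0, 0.0]]
0,13,-2
total tool shift [  3.  -21.8   0. ] turn [0.07 0.04 0.03]
1 rows [[3.0, -21.8, 0.0, 0.1, 0.0, 0.0]]
```

>>> {"fn": "arm_command", "kwargs": {"motion": [[25,0.8,-5,0,0,0,0],[25,0.6,-5,0,0,0,0],[25,0.6,-5,0,0,0,0],[25,0,0,0,0,0,0]]}}

```text
clock: 17.82
position: [0.6022, 0.4065, 0.2517]
ee_rot: [-1.044, 1.409, 1.373]
force: [1.9, 1.0, 0.8]
width: 0.385
```

```bash
python3 q.py 0,13,-2
```

```text
clock 17.82 tip x,y,z over seat [ 5.67  0.3  -2.05] rot [ -0.02 -12.92   0.02] F bed [-1.4 -1.   1.4] w 35.4
0,13,-2
total tool shift [ 0.6 -5.9  0.4] turn [0.02 0.02 0.08]
1 rows [[0.6, -5.9, 0.4, 0.0, 0.0, 0.1]]
```

>>> {"fn": "arm_command", "kwargs": {"motion": [[25,0.3,-2.5,0.2,0,0,0],[25,0.3,-2,0,0,0,0],[25,0.1,-1,0,0,0,0],[25,0,0,0,0,0,0]]}}

```text
clock: 18.32
position: [0.6059, 0.407, 0.25]
ee_rot: [-1.043, 1.41, 1.376]
force: [-3.1, -0.9, 6.5]
width: 0.384
```

```bash
python3 q.py 0,13,-2 -2,13,-2
```

```text
clock 18.32 tip x,y,z over seat [ 2.23 -0.3  -2.52] rot [ 1.00e-02 -1.31e+01  8.00e-02] F bed [5.3 1.  4.9] w 35.3
0,13,-2
total tool shift [-0.1 -1.9 -0.2] turn [ 0.08  0.01 -0.1 ]
1 rows [[-0.1, -1.9, -0.2, 0.1, 0.0, -0.1]]
-2,13,-2
total tool shift [ 0.1 -3.9 -0.2] turn [ 0.08  0.01 -0.1 ]
1 rows [[0.1, -3.9, -0.2, 0.1, 0.0, -0.1]]
```

>>> {"fn": "arm_command", "kwargs": {"motion": [[25,0,-1,0,0,0,0],[25,0,-0.6,0,0,0,0],[25,0,0,0,0,0,0]]}}

```text
clock: 18.7
position: [0.6064, 0.4071, 0.2498]
ee_rot: [-1.042, 1.412, 1.379]
force: [-7.7, -1.3, 9.9]
width: 0.383
```

```bash
python3 q.py 0,13,-2
```

```text
clock 18.7 tip x,y,z over seat [ 2.15 -0.43 -2.76] rot [  0.04 -13.25   0.1 ] F bed [10.8  1.5  6.3] w 35.1
0,13,-2
total tool shift [-0.2 -1.3 -0.4] turn [ 0.11 -0.02 -0.25]
1 rows [[-0.2, -1.3, -0.4, 0.1, -0.0, -0.3]]
```

```bash
cat > sw.py <<'E'
import sys
from h import *
from cell import arm
L=list(map(float,sys.argv[3:]));x,z=map(float,sys.argv[1:3]);s=arm.observe();P,Q=pose(s)
for l in L:
    p,R=tool(*bed(x,l,z));print(l,np.round(np.r_[Q.T@(p-P)*1000,Ro.from_matrix(Q.T@R).as_rotvec(degrees=True)],1).tolist());P,Q=p,R
E
python3 sw.py 2 -1.8 11 9 7 5 3 1 0 -1
```

```text
11.0 [1.9, 7.9, -0.3, 0.1, -0.0, -2.3]
9.0 [2.5, 7.2, -0.0, -0.0, -0.0, -2.0]
7.0 [2.5, 7.2, 0.0, -0.0, 0.0, -2.0]
5.0 [2.5, 7.2, -0.0, 0.0, -0.0, -2.0]
3.0 [2.5, 7.2, -0.0, -0.0, 0.0, -2.0]
1.0 [2.5, 7.2, 0.0, 0.0, 0.0, -2.0]
0.0 [1.2, 3.6, -0.0, -0.0, -0.0, -1.0]
-1.0 [1.2, 3.6, 0.0, 0.0, -0.0, -1.0]
```

>>> {"fn": "arm_command", "kwargs": {"motion": [[25,2.2,7.4,0,0,0,-2.2],[25,2.5,7.2,0,0,0,-2],[25,2.5,7.2,0,0,0,-2],[25,0,0,0,0,0,0]]}}

```text
clock: 19.2
position: [0.5834, 0.4081, 0.2476]
ee_rot: [-1.104, 1.335, 1.299]
force: [-6.2, 0.1, 7.3]
width: 0.383
```

```bash
python3 q.py; python3 sw.py 2 -1.8 6 5 4 3 2 1 0
```

```text
clock 19.2 tip x,y,z over seat [ 1.48 -0.6  -2.26] rot [ 0.04 -6.95  0.12] F bed [8.4 0.1 4.4] w 35.1
6.0 [0.6, 3.8, -0.5, 0.1, -0.0, -0.9]
5.0 [1.2, 3.6, 0.0, 0.0, -0.0, -1.0]
4.0 [1.2, 3.6, -0.0, 0.0, 0.0, -1.0]
3.0 [1.2, 3.6, -0.0, -0.0, -0.0, -1.0]
2.0 [1.2, 3.6, 0.0, 0.0, 0.0, -1.0]
1.0 [1.2, 3.6, 0.0, 0.0, 0.0, -1.0]
0.0 [1.2, 3.6, -0.0, -0.0, -0.0, -1.0]
```

>>> {"fn": "arm_command", "kwargs": {"motion": [[25,1.2,3.6,-0.3,0,0,-1],[25,1.2,3.6,0,0,0,-1],[25,1.2,3.6,0,0,0,-1],[25,1.2,3.6,0,0,0,-1],[25,0,0,0,0,0,0]]}}

```text
clock: 19.82
position: [0.5684, 0.4085, 0.2439]
ee_rot: [-1.14, 1.285, 1.249]
force: [-5.8, 1.5, 0.6]
width: 0.385
```

```bash
python3 q.py; python3 sw.py 2 -1.8  2 1 0 -1
```

```text
clock 19.82 tip x,y,z over seat [ 1.27 -0.53 -3.01] rot [ 0.04 -2.98  0.13] F bed [ 5.6 -1.3 -1.7] w 35.4
2.0 [-0.2, 3.9, -0.3, 0.1, 0.0, -1.0]
1.0 [1.2, 3.6, 0.0, 0.0, 0.0, -1.0]
0.0 [1.2, 3.6, -0.0, -0.0, -0.0, -1.0]
-1.0 [1.2, 3.6, 0.0, 0.0, -0.0, -1.0]
```

```bash
cat > tail.py <<'E'
from h import *
from cell import arm,get_image
import cv2,sys
s=arm.observe();d=get_image("wrist");cv2.imwrite("pics/"+sys.argv[1]+".png",d["frame"][:,:,::-1])
p,ok=cloud(d,pose(s));Z=np.load("pics/bed2.npz");q=(p-Z["c"])@Z["B"]*1000+[75,0,-10]
k=ok&(abs(q[...,1])<9)&(q[...,2]>-15)&(q[...,2]<60)
for x in range(94,150,2):
    v=q[k&(abs(q[...,0]-x)<1)];print(x,np.percentile(v[:,2],[10,50,90]).round(1).tolist() if len(v)>5 else "",end="; ")
print()
E
python3 tail.py w7
```

```text
94 [35.5, 38.7, 39.7]; 96 [32.9, 38.4, 39.7]; 98 [27.5, 36.0, 39.1]; 100 [27.2, 32.1, 37.4]; 102 [14.5, 15.1, 16.8]; 104 [14.8, 30.4, 31.0]; 106 [15.5, 23.5, 30.3]; 108 [14.3, 15.1, 24.0]; 110 [14.2, 14.9, 15.8]; 112 [14.3, 14.9, 16.0]; 114 [14.3, 14.9, 15.6]; 116 [9.0, 12.7, 14.9]; 118 [8.3, 9.0, 10.1]; 120 [8.3, 8.9, 9.5]; 122 [9.4, 9.5, 9.9]; 124 ; 126 [11.7, 12.2, 12.7]; 128 [12.4, 19.9, 20.9]; 130 [19.2, 19.9, 20.9]; 132 [18.8, 19.4, 20.0]; 134 [19.0, 19.7, 20.5]; 136 [19.0, 19.7, 20.5]; 138 [8.0, 19.6, 20.4]; 140 [-0.0, 9.5, 19.7]; 142 [-4.3, 0.9, 16.8]; 144 [-4.8, -4.1, -3.3]; 146 [-4.8, -4.0, -3.3]; 148 [-5.3, -4.1, -3.3];
```

View pics/w7.png

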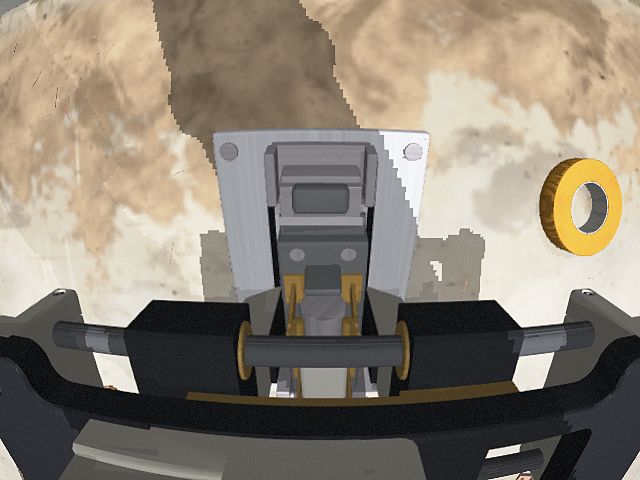

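>>> {"fn": "arm_command", "kwargs": {"motion": [[25,1.2,3.6,-0.3,0,0,-1],[25,1.2,3.6,0,0,0,-1],[25,1.2,3.6,0,0,0,-1],[25,0,0,0,0,0,0]]}}

```text
clock: 20.38
position: [0.5586, 0.4085, 0.2439]
ee_rot: [-1.166, 1.244, 1.209]
force: [-7.5, -1.8, 22.7]
width: 0.386
```

```bash
python3 q.py; python3 tail.py w8
```

```text
clock 20.38 tip x,y,z over seat [ 0.68 -0.67  0.5 ] rot [-0.09  0.19  0.15] F bed [15.4  2.1 18.3] w 35.4
94 [31.5, 37.8, 38.6]; 96 [31.2, 37.7, 38.8]; 98 [27.4, 36.3, 38.5]; 100 [26.3, 31.5, 36.7]; 102 [13.4, 14.3, 15.6]; 104 [13.7, 29.4, 30.0]; 106 [14.9, 22.7, 29.6]; 108 [13.7, 14.9, 27.9]; 110 [13.4, 14.1, 14.8]; 112 [13.4, 14.1, 14.8]; 114 [13.2, 14.0, 14.6]; 116 [8.0, 11.9, 14.0]; 118 [7.3, 8.2, 11.6]; 120 ; 122 ; 124 ; 126 [12.1, 12.9, 13.7]; 128 [14.8, 20.3, 21.2]; 130 [19.0, 19.8, 20.6]; 132 [18.9, 19.5, 20.1]; 134 [19.2, 19.8, 20.5]; 136 [19.1, 19.7, 20.5]; 138 [7.7, 19.4, 20.5]; 140 [-1.4, 8.0, 19.3]; 142 [-4.5, -3.3, 16.0]; 144 [-4.7, -4.0, -3.1]; 146 [-4.7, -4.0, -3.2]; 148 [-9.0, -4.2, -3.4];
```

>>> {"fn": "arm_command", "kwargs": {"motion": [[25,1,0.5,0,0,0,-0.5],[25,0.8,0,0,0,0,0],[25,0,0,0,0,0,0]]}}

```text
clock: 20.8
position: [0.5576, 0.4085, 0.2438]
ee_rot: [-1.169, 1.239, 1.204]
force: [-15.3, -5.7, 39.7]
width: 0.381
```

```bash
python3 q.py; python3 tail.py w9
```

```text
clock 20.8 tip x,y,z over seat [ 0.41 -0.72  0.94] rot [-0.12  0.57  0.16] F bed [28.9  6.2 31.2] w 35.0
94 [15.9, 37.6, 38.6]; 96 [32.7, 37.6, 38.9]; 98 [26.6, 35.5, 38.5]; 100 [26.4, 31.6, 37.0]; 102 [13.4, 14.2, 15.2]; 104 [13.7, 29.3, 30.1]; 106 [14.6, 22.6, 29.4]; 108 [13.6, 14.4, 26.5]; 110 [13.4, 14.0, 14.8]; 112 [13.5, 14.2, 14.8]; 114 [13.2, 14.0, 14.8]; 116 [8.1, 11.5, 14.0]; 118 [7.5, 8.2, 11.7]; 120 ; 122 ; 124 ; 126 [11.9, 12.6, 13.1]; 128 [17.3, 20.3, 21.2]; 130 [18.5, 19.9, 20.8]; 132 [18.9, 19.6, 20.1]; 134 [19.2, 19.8, 20.4]; 136 [19.1, 19.8, 20.4]; 138 [7.5, 19.2, 20.3]; 140 [-1.5, 7.9, 19.3]; 142 [-4.4, -3.4, 16.0]; 144 [-4.9, -4.0, -3.2]; 146 [-4.6, -3.9, -3.1]; 148 [-9.0, -4.2, -3.3];
```

>>> {"fn": "arm_command", "kwargs": {"motion": [[25,-1.2,1.2,0,0,0,0],[25,0,0,0,0,0,0],[60,0,0,0,0,0,0],[60,0,0,0,0,0,0],[60,0,0,0,0,0,0]]}}

```text
clock: 21.48
position: [0.5574, 0.4078, 0.2403]
ee_rot: [-1.172, 1.241, 1.201]
force: [-0.7, 0.3, 0.2]
width: 0.638
```

>>> {"fn": "arm_command", "kwargs": {"motion": [[60,-10,0,0,0,0,0],[60,-25,0,0,0,0,0],[60,-40,0,0,0,0,0],[60,-40,0,0,0,0,0],[60,-20,0,0,0,0,0]]}}

```text
clock: 22.1
position: [0.561, 0.4075, 0.3792]
ee_rot: [-1.171, 1.236, 1.199]
force: [0.3, -0.0, -0.2]
width: 0.654
```

>>> {"fn": "arm_command", "kwargs": {"motion": [[60,0,-40,0,0,0,0],[60,0,-50,0,0,0,0],[60,0,-20,0,0,0,0],[60,0,0,0,0,0,0]]}}

```text
clock: 22.6
position: [0.6717, 0.4026, 0.3731]
ee_rot: [-1.171, 1.241, 1.198]
force: [-0.3, -1.3, 1.0]
width: 0.652
```

```bash
python3 tail.py w10; python3 - <<'E'
from h import *
from cell import arm,get_image
s=arm.observe();print(s["clock"],s["position"],s["force"])
d=get_image("wrist");p,ok=cloud(d,pose(s));Z=np.load("pics/bed2.npz");q=(p-Z["c"])@Z["B"]*1000+[75,0,-10]
k=ok&(q[...,2]>-15)&(q[...,2]<60)
for nm,lo,hi in(("mid",-8,8),("flank",14,17.5),("flank-",-17.5,-14)):
  print(nm,[(x,round(float(np.median(q[k&(abs(q[...,0]-x)<2)&(q[...,1]>lo)&(q[...,1]<hi)][:,2])),1)) for x in range(-4,132,5) if (k&(abs(q[...,0]-x)<2)&(q[...,1]>lo)&(q[...,1]<hi)).sum()>5])
E
```

```text
94 [36.2, 37.6, 39.5]; 96 [35.8, 38.1, 39.3]; 98 [14.9, 35.6, 38.7]; 100 [14.5, 27.9, 36.8]; 102 [13.6, 14.9, 17.0]; 104 [14.3, 29.4, 30.4]; 106 [13.4, 23.6, 30.0]; 108 [12.9, 14.2, 14.8]; 110 [13.1, 14.0, 15.1]; 112 [13.0, 14.1, 15.1]; 114 [13.0, 14.3, 15.7]; 116 [7.4, 13.1, 14.5]; 118 [7.1, 8.0, 9.1]; 120 [6.9, 7.9, 9.1]; 122 [10.6, 12.1, 13.6]; 124 [13.0, 14.2, 16.2]; 126 [16.9, 18.5, 20.0]; 128 [19.4, 20.3, 21.4]; 130 [12.3, 18.6, 20.3]; 132 [18.0, 19.6, 20.7]; 134 [18.8, 19.7, 20.7]; 136 [18.5, 19.9, 20.9]; 138 [18.7, 19.7, 21.0]; 140 [-4.4, 18.2, 20.2]; 142 [-5.1, -3.7, -2.7]; 144 [-5.4, -4.1, -2.9]; 146 [-5.3, -4.3, -3.7]; 148 ; 
22.65 [0.67055804 0.40340992 0.37333365] [-0.54110558  0.51251053 -0.23760751]
mid [(-4, 14.1), (1, 14.6), (6, 14.5), (11, 12.3), (16, 13.5), (21, 14.6), (31, 37.7), (36, 37.8), (41, 38.0), (46, 38.3), (51, 39.9), (56, 39.9), (61, 40.1), (66, 39.6), (71, 39.9), (76, 39.7), (81, 39.6), (86, 37.7), (91, 37.9), (96, 37.9), (101, 25.3), (106, 25.7), (111, 13.9), (116, 12.0), (121, 8.9), (126, 17.7), (131, 19.2)]
flank [(1, 14.4), (6, 14.0), (11, 13.9), (16, 5.8), (21, 13.5), (26, 13.8), (31, 13.8), (36, 13.1), (41, 13.9), (46, 14.1), (51, 13.6), (56, 13.6), (61, 13.7), (66, 14.0), (71, 13.9), (76, 13.6), (81, 13.7), (86, 14.2), (91, 13.9), (96, 14.6), (101, 14.3), (106, 13.7), (111, 13.2), (116, 12.7), (121, 8.0), (126, 14.7), (131, 2.2)]
flank- [(1, 14.4), (6, 14.5), (11, 6.5), (21, 14.4), (26, 14.3), (36, 14.9), (41, 15.2), (46, 15.0), (51, 14.0), (56, 13.9), (61, 13.9), (66, 14.3), (71, 13.9), (76, 14.3), (81, 14.1), (86, 14.0), (91, 15.0), (96, 15.3), (101, 14.7), (106, 14.0), (111, 13.8), (116, 12.8), (121, 7.6), (126, 5.4), (131, 3.5)]
```

View pics/w10.png

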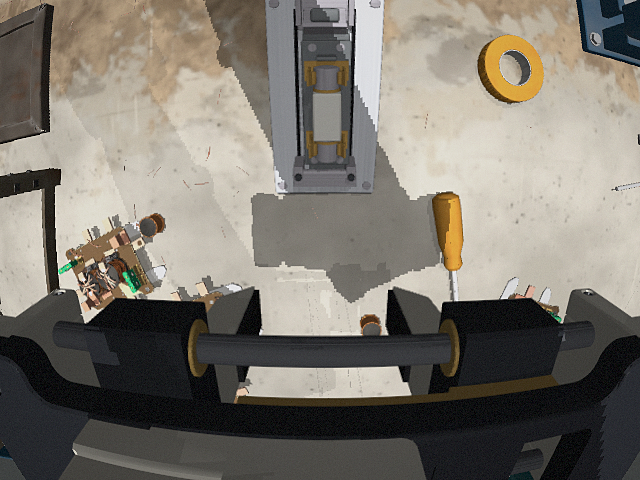

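```bash
python3 -c "
from cell import arm
print(arm.sign_off())"
```

```text
the job is handed in; nothing more can be done
None
```

The fuse is clipped home in the carrier. The loaded carrier is hooked under the keeper bar, swung down flat and held by the spring latch. I handed the job in at about 22.7 s of the 59 s allowed, with the gripper open and clear.

**Fuse:** I pressed it in from above until it stopped hard at 29 N. After seating, its top measured 39.9 mm above the seat; 40 mm is fully home.

**Hooking:** I slid the tongue under the keeper with the tail raised 13° until the stop pushed back with about 11 N. That was about 2 mm from where I had estimated the stop from the pictures.

**Latching:** The carrier had turned about 3° in the grip and was lying flat before the arm had finished its swing. I then pressed down to about 40 N of wrist force, and it did not move any further.

**Last check, gripper clear:**
- **Carrier:** its top measured 13–15 mm along the seat (14 is flat).
- **Tail ledge:** it measured 8 mm high.
- **Latch:** its nose was back at its closed position, about 3 mm over the end of the ledge. I judged the latch from the depth picture, as there is no direct reading of it.
- **Bystanders:** I never approached them. In the last wrist picture the tape roll and a bobbin-like part are where they were before. The side cutter was out of view, and I did not measure any of them again.

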